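# Clear a marrow bone into the block's scrap chute

### The arm

A 7-joint arm with a two-finger parallel gripper is mounted at the origin on the work surface. World frame = base frame: x ahead of the robot, y to its left, z up, the work surface at z = 0. Lengths are in m, angles in rad, forces in N, time in s.
With the tool pointing down it reaches from about 0.4 to 0.85 m from the base axis. Payload 4.5 kg.
Tool frame: the origin (TCP) lies on the centre line of the jaws, within the pads' length; the fingertips stand 14 mm ahead of it and the grasp point (between the pads) lies 5 mm behind it (nose_length is the distance from the TCP to the fingertips, in m); x points along the fingers, y is the direction in which the jaws open and shut, and the axes are right-handed (so a half turn about x gives the same grasp; the last joint's range is limited). The gripper opens to 88 mm and grips with 3 to 60 N. Pads are 18 mm wide; open, the fingers measure 123 mm over their backs; the gripper's body (75 mm by 187 mm) begins 45 mm behind the grasp point.
Start: joints at [0.034, 0.689, -0.195, 1.565, 0.157, 0.902, -0.215], TCP at [0.625, 0, 0.253] pointing down, gripper open.
Joint ranges: [-3.01, 3.01], [-0.46, 2.08], [-1.47, 1.51], [0.13, 2.56], [-1, 4.14], [0.04, 2.09], [-2.66, 2.66]. Speed limits (rad/s): [2.57, 2.57, 3.14, 3.14, 3.14, 3.14, 3.14].

### API

Orientations are given as a unit quaternion [x, y, z, w].
In Python, from plant import get_state, snapshot, camera_params, finish_job, boxes_of, silhouettes, spot_point, nose_length gives the robot as it stands.
- The arm moves only by the tool apply_moves, never from a script. Its arguments are lists of equal length, an entry for each row: "delta_pos": the shift along the tool's x, y, z in cm, a list of three; "yaw": the turn about the tool's x in rad; "gripper": the opening in per cent of the stroke, from 0 (shut) to 100 (fully open). A call has 1 to 10 rows; each row is the pose to reach, as a shift and turn from the pose measured when the call began, along the tool's axes at that moment; what a row does not reach only later rows make up. A row lasts 1/12 s, in which the tool goes at most 41.7 mm and 7.16 degrees, less where a joint would pass 70% of its speed; a pose out of reach is approached as far as the arm can. A call with a gripper value outside its range is refused whole. The fingers move at their own pace and stop on an object; "force" is the grip in N (left out, the last holds). Time passes only in rows, so rows that repeat a pose let the fingers close. It gives the time, the measured TCP pose, the force and the opening at its end, in the units of the state.
- get_state(): the state, without advancing time (a new reading comes with each control period).
- snapshot(name): name is "scene" or "side" or "wrist"; returns the picture (384x512x3 uint8, red, green, blue); there is no depth.
- camera_params(name): a dict with "fovy" (degrees; the focal length in pixels is half the picture's height over the tangent of half this angle, whatever the lens; pixels are square), "cx", "cy" (the principal point, pixels), "dist" ([k1, k2, p1, p2, k3] as OpenCV has them; the pictures are not rectified), "position" and "orientation" of the camera in the world. Camera axes: x right, y down, z forward; pixel columns grow to the right and rows downward; lengths in m; the calibration is good to about 2 mm. A picture is of the moment at which its call begins: read the wrist's pose just before it. camera_params takes no time and is no camera call; for the wrist camera it gives the pose at the moment of the call.
- finish_job(): hands the job in, once; it reports no verdict.
Trained networks look in the newest picture that a camera, given by its name, has taken for a name from the list of things; names that differ only in an ending like _2 or _b are one class to them, and where a whole thing is asked for, a point or a joint stands for the part that bears it (a point fixed in the world has none). Each returns a list of dicts, best first, with "score" (0 to 1); they miss things now and then, are a little off and sometimes report something else, mostly with a low value. They report only what shows in the picture. A call takes as long as a camera call. They do not tell look-alikes from the thing itself.
- boxes_of(thing, camera): "bbox" ([left, top, width, height] in pixels, round what is visible of it).
- silhouettes(thing, camera): "mask" (384x512 bool, what is visible of it) and "bbox" ([left, top, width, height] in pixels, round what is visible of it).
- spot_point(thing, camera): "pixel" ([column, row] in pixels: a listed point, or the origin of a listed thing).
The state is a dict: "clock": time; "q": joint angles; "qd": joint speeds; "joint_torque": joint torques, N m; "tool_pos": TCP position; "eef_rot": TCP orientation; "contact_force": force on the tool from outside, world axes, zero at the start; "moment": the same for the moment, N m; "opening": opening from 0.0 (shut) to 1.0 (fully open).
Only numpy, scipy, OpenCV 4.12 (cv2) and the standard library are available. Lean on these libraries where they do the work, as an engineer would, in place of code of your own. Each camera call takes 0.05 s, during which the arm holds its last target.

### The job

Press the steel lid of the scrap chute in the wooden block so that it pops open, push the slice of marrow bone across the wood into the chute with your fingertips, and then press the lid down until it latches shut again. The bone is only pushed, never picked up, and the knife and the other things standing around stay where they are.

Things in the scene. Friction and masses are not known exactly. Their poses are not given: they have to be found in the camera images.
- block: Fixed preparation block: wooden top 340 mm (its x) by 500 mm (its y), 40 mm thick, on a steel frame on the bench. Origin on the bench under the block's middle; the wood's upper face is at z = 130 mm in this frame. z up; at yaw 0 x points away from the robot and y to its left. A scrap chute with a flush steel lid is set into the half on its -y side.
- chute_mouth (a point): Centre of the chute's opening, level with the wood: (0, -130, 130) mm in the block's frame. The opening is 170 mm (block x) by 140 mm (block y, -200 to -60), covered by the lid when shut. A ledge 20 mm wide, 12 mm below the wood, runs along its bone-side edge (y -80 to -60); the clear throat is y -200 to -80.
- lid_hinge (a point): Middle of the lid's hinge line, level with the wood: (0, -199, 130) mm in the block's frame. The hinge line runs along the block's x. Seen as two dark hinge barrels.
- lid (a joint): Lid angle, rad: 0 = shut, latched, flush; grows as the free edge (block +y side) rises; a light spring opens it to 1.35 and holds it there. Push-push latch: press the shut lid's mark down to its stop, 6 mm below flush (-0.052; 3 to 5 N, more against the stop), and let go: it springs open. Push the open lid down past flush to the same stop, let go: it latches at 0. A press under 3 mm does nothing.
- lid_press (a point): Centre of a 27 mm round press mark on the lid's outer face, 112 mm from the hinge line, 25 mm from the free edge, midway along it; turns with the lid. Lid 166 mm (along the hinge) by 136 mm, 4 mm thick. The outer face looks up when shut, to the block's -y when open. A latch tongue 26 mm wide stands 38 mm off the inner face, 130 mm from the hinge.
- bone: The scrap: a sawn slice of marrow bone, cream with a darker core, oval 54 mm (its x) by 46 mm (its y), 26 mm high, 55 to 105 g. It stands flat on the wood to the left of the chute. Origin at the centre of its underside.
- pan_floor (a point): Centre of the steel scrap pan's inner floor under the chute: (0, -137, 24) mm in the block's frame. The pan is 174 by 156 mm inside, its rim 85 mm above the bench.
- knife: Bystander: cook's knife, black handle and steel blade, 330 mm long, 18 mm high, lying flat along the block's far edge. Origin where handle and blade meet; its x along the blade.
- cutter: Bystander: round steel pastry cutter, 54 mm across, 35 mm high, open ring, standing on the near part of the wood. Origin under its centre.
- tin: Bystander: small round steel spice tin, 48 mm across, 45 mm high, standing on the near part of the wood. Origin under its centre.
- salt_dish: Bystander: small white china salt bowl, 60 mm across, 28 mm high, on the wood at the far left. Origin under its centre.
- water_bottle: Bystander: clear bottle with white cap, 72 mm across, 210 mm high, on the bench at the left. Origin under its centre.
- oil_bottle: Bystander: brown glass bottle with black cap, 68 mm across, 200 mm high, on the bench at the right. Origin under its centre.
- bowl: Bystander: steel mixing bowl, 160 mm across, 75 mm high, on the bench at the right. Origin under its centre.
- paper_roll: Bystander: roll of paper towel, 110 mm across, 220 mm long, lying on the bench at the left. Origin under its middle.
There are look-alikes about, which are no part of the job. What is shaped like the bone but red is not meant.

How it is judged:
On the way, in this order (a step that is already met when the one before it is completed fails the run):
1. the lid has popped open while the bone is still on the wood (value of joint lid above 1 rad and z of bone in the frame of block above 0.12 m), for 0.2 s.
2. the bone has dropped down the open chute (value of joint lid above 0.5 rad and z of bone in the frame of block below 0.085 m and horizontal distance between bone and pan_floor below 0.12 m), for 0.2 s.
At the end, for the whole second after the job is handed in: The lid stays latched shut by itself (joint within 0.02 rad of 0) and the bone lies at rest (under 0.05 m/s) in the scrap pan under the chute (its origin under 85 mm above the bench, within 120 mm of the middle of the pan) (value of joint lid between -0.02 and 0.02 rad and z of bone in the frame of block between 0 and 0.085 m and horizontal distance between bone and pan_floor below 0.12 m and linear speed of bone below 0.05 m/s); the robot touches nothing.
It fails at once if the bone is lifted off the wood (its underside's centre more than 25 mm above the wooden top) (z of bone in the frame of block above 0.155 m).
It fails at once if the knife, cutter, tin or salt dish is moved by more than 20 mm (distance of any of knife, cutter, tin, salt_dish from where it was at the start of the episode above 0.02 m).
It fails at once if a bottle, the bowl or the paper roll is moved by more than 20 mm (distance of any of water_bottle, oil_bottle, bowl, paper_roll from where it was at the start of the episode above 0.02 m).
It also fails if it takes over 61 s, if anything falls off the work surface, if the arm or the gripper's body presses on something with over 40 N, if the wrist force passes 120 N, or if a joint passes its speed limit or range.

## Working session

There is one attempt and no reset: what is moved stays moved. The work goes in short steps, Python scripts to look and compute and a tool call to move; the robot and the scene stay as the last step left them, time stands still between calls to the robot, and variables do not carry over. Pictures are saved under pics/ and viewed, and the job is handed in when it is done.

Besides the shell and the picture viewer there is one more tool, called after "Request:" in YAML: its name, and indented under it one key for each argument. apply_moves: Moves the arm, as the interface text tells. Its arguments: {"type":"object","properties":{"delta_pos":{"type":"array"},"yaw":{"type":"array"},"gripper":{"type":"array"},"force":{"type":"number"}},"required":["delta_pos","yaw","gripper"]}

```bash
ls; mkdir -p pics; python3 - <<'E'
from plant import *
import cv2,json
s=get_state();print({k:(v if not hasattr(v,'tolist') else v.tolist()) for k,v in s.items()}, nose_length if not callable(nose_length) else nose_length())
for c in ("scene","side","wrist"):
    im=snapshot(c);cv2.imwrite(f"pics/{c}0.png",im[:,:,::-1]);print(c,camera_params(c))
E
```

```text
pics
{'clock': 0.0, 'q': [0.033806040816869415, 0.6900214995430088, -0.1944928237980403, 1.5663499891200303, 0.1573095431772449, 0.9024704898754906, -0.2150876147795941], 'qd': [-2.1757199866326087e-05, 0.0008129193447945135, -0.0010110818775480406, 0.0007690156448313967, 0.0010567899223813105, -3.193548796791607e-05, -0.00013904887732330993], 'joint_torque': [0.00033856018490041606, -52.75716304779053, -1.2668691202998161, -15.343446135520935, -0.052633347222581506, 0.006569953548023477, 0.00016593772670603357], 'tool_pos': [0.6243937315416188, -6.383949389301805e-05, 0.2518844629472656], 'eef_rot': [-0.4994794708155149, -0.5004460535201465, 0.5004795613477111, -0.49959404962746157], 'contact_force': [0.31407385866497267, -0.3630002992706607, 0.01793785731713076], 'moment': [0.031246016773566157, -0.026247718473962137, 0.0009876924840139488], 'opening': 1.000650858640624} 0.014
scene {'fovy': 57.168191672542264, 'cx': 255.91191487107855, 'cy': 199.42693139924603, 'dist': array([-0.04304546,  0.        ,  0.        ,  0.        ,  0.        ]), 'position': array([1.12218017, 0.44681326, 0.98364631]), 'orientation': array([ 0.4319882 ,  0.84188061, -0.28705815, -0.1490666 ])}
side {'fovy': 54.026352779871935, 'cx': 255.05141119238232, 'cy': 190.19533863370123, 'dist': array([0.02059342, 0.        , 0.        , 0.        , 0.        ]), 'position': array([ 0.06492653, -0.58450092,  1.01316307]), 'orientation': array([ 0.88462792, -0.31283985,  0.10989477, -0.32785334])}
wrist {'fovy': 69.0473297417723, 'cx': 254.01279107176384, 'cy': 190.30680146986552, 'dist': array([-0.01058467,  0.        ,  0.        ,  0.        ,  0.        ]), 'position': array([0.62525253, 0.08255237, 0.38490916]), 'orientation': array([ 9.87095072e-01,  2.31940760e-04, -1.23720937e-03,  1.60130368e-01])}
```

View pics/scene0.png

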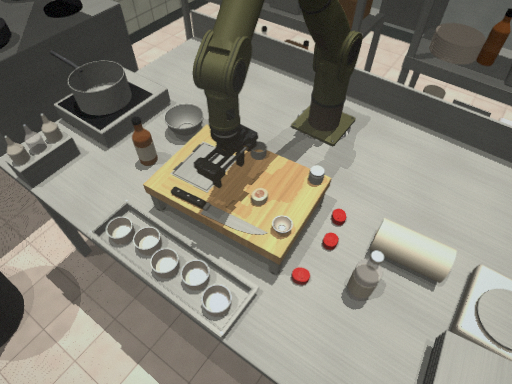

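View pics/side0.png

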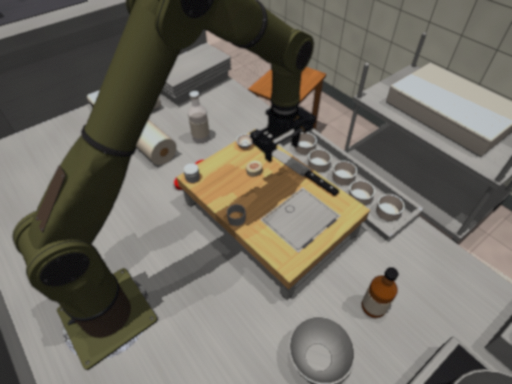

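View pics/wrist0.png

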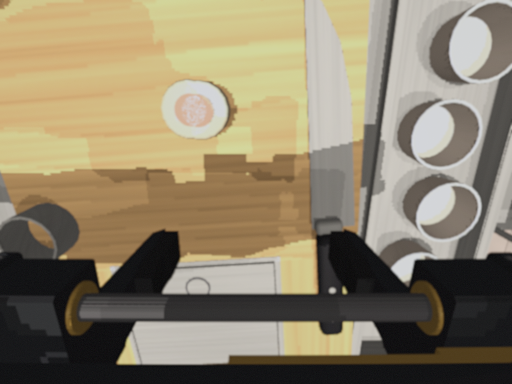

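The wrist view shows the bone at about (196,109), the press mark at (198,287), the cutter at (40,232) and the knife along column 330. The lid is shut. Next I'll measure these with the networks and triangulate.

```bash
cat > h.py <<'E'
from plant import *
import numpy as np,cv2
from scipy.spatial.transform import Rotation as R
def ray(c,px,p=None):
    p=p or camera_params(c); f=192/np.tan(np.radians(p['fovy']/2))
    K=np.array([[f,0,p['cx']],[0,f,p['cy']],[0,0,1]])
    u=cv2.undistortPoints(np.array([[px]],float),K,np.array(p['dist']))[0,0]
    d=R.from_quat(p['orientation']).apply([u[0],u[1],1]); return np.array(p['position']),d/np.linalg.norm(d)
def atz(c,px,z,p=None):
    o,d=ray(c,px,p); return o+d*(z-o[2])/d[2]
def tri(rs):
    A=sum(np.eye(3)-np.outer(d,d) for o,d in rs); b=sum((np.eye(3)-np.outer(d,d))@o for o,d in rs)
    x=np.linalg.solve(A,b); return x,[float(np.linalg.norm(np.cross(x-o,d))) for o,d in rs]
def project(c,X,p=None):
    p=p or camera_params(c); f=192/np.tan(np.radians(p['fovy']/2))
    K=np.array([[f,0,p['cx']],[0,f,p['cy']],[0,0,1]])
    Rm=R.from_quat(p['orientation']).as_matrix().T; 
    return cv2.projectPoints(np.array(X,float).reshape(-1,1,3),cv2.Rodrigues(Rm)[0],-Rm@np.array(p['position']),K,np.array(p['dist']))[0][:,0]
E
python3 - <<'E'
from h import *
print(np.round(R.from_quat(get_state()['eef_rot']).as_matrix(),3))
for t in ['bone','lid_press','lid_hinge','chute_mouth','block','cutter','tin','knife','salt_dish']:
    rs=[]
    for c in ('scene','side','wrist'):
        r=spot_point(t,c)[:2]
        for q in r: print(t,c,np.round(q['pixel'],1),round(q['score'],2),np.round(atz(c,q['pixel'],.13),4))
        if r and r[0]['score']>.4: rs.append(ray(c,r[0]['pixel']))
    if len(rs)>1: x,e=tri(rs);print('  TRI',np.round(x,4),np.round(e,4))
print(get_state()['clock'])
E
```

```text
[[-0.001  1.     0.   ]
 [-0.     0.    -1.   ]
 [-1.    -0.001  0.   ]]
bone scene [254.  200.6] 0.72 [0.5906 0.062  0.13  ]
bone scene [326.1 242.6] 0.7 [0.593  0.3131 0.13  ]
bone side [180.7 188.5] 0.59 [0.3545 0.1602 0.13  ]
bone side [254.8 171.8] 0.5 [0.5767 0.0701 0.13  ]
bone wrist [198.6 107.9] 0.59 [0.5763 0.0739 0.13  ]
  TRI [0.4939 0.095  0.0858] [0.0858 0.158  0.0761]
lid_press scene [215.5 168.5] 0.85 [ 0.5566 -0.1187  0.13  ]
lid_press scene [203.9 165.4] 0.2 [ 0.5683 -0.1589  0.13  ]
lid_press side [290.1 210.3] 0.77 [ 0.56  -0.117  0.13 ]
lid_press side [298.1 238.6] 0.64 [ 0.5108 -0.2041  0.13  ]
lid_press wrist [198.1 286.7] 0.8 [ 0.5641 -0.1135  0.13  ]
  TRI [ 0.5607 -0.1162  0.13  ] [0.0035 0.0008 0.0038]
lid_hinge scene [188.9 156.4] 0.56 [ 0.5663 -0.2276  0.13  ]
lid_hinge side [318.1 229.1] 0.83 [ 0.5763 -0.2164  0.13  ]
lid_hinge side [246.9 144.4] 0.45 [0.6365 0.1882 0.13  ]
  TRI [ 0.5716 -0.2203  0.1387] [0.0005 0.0005]
chute_mouth scene [205.7 165.3] 0.72 [ 0.5644 -0.1543  0.13  ]
chute_mouth side [300.  216.8] 0.56 [ 0.5663 -0.1527  0.13  ]
chute_mout
[... 670 characters left out ...]
21]
tin scene [258.2 200.2] 0.73 [0.5818 0.0715 0.13  ]
tin scene [204.  208.5] 0.69 [ 0.7026 -0.0425  0.13  ]
tin side [192.2 180.9] 0.64 [0.3993 0.1645 0.13  ]
tin side [249.9 170.9] 0.48 [0.567  0.0832 0.13  ]
  TRI [0.4763 0.1094 0.1036] [0.098 0.098]
knife scene [201.  208.1] 0.88 [ 0.7068 -0.0508  0.13  ]
knife side [306.8 172.7] 0.66 [ 0.7031 -0.0384  0.13  ]
knife side [318.5 353.8] 0.34 [ 0.3377 -0.4562  0.13  ]
knife wrist [333.2 225.7] 0.65 [ 0.7051 -0.0401  0.13  ]
  TRI [ 0.7051 -0.0426  0.132 ] [0.0071 0.0046 0.0031]
salt_dish scene [279.  230.3] 0.64 [0.6359 0.1831 0.13  ]
salt_dish side [247.8 146.2] 0.72 [0.6333 0.1791 0.13  ]
  TRI [0.6348 0.1819 0.1273] [0.0005 0.0005]
1.5
```

```bash
python3 - <<'E'
import cv2
a=cv2.imread('pics/side0.png')[120:300,165:385];cv2.imwrite('pics/side0z.png',cv2.resize(a,None,fx=3.5,fy=3.3,interpolation=3)[:600,:800])
a=cv2.imread('pics/scene0.png')[120:270,135:335];cv2.imwrite('pics/scene0z.png',cv2.resize(a,None,fx=4,fy=4,interpolation=3))
E
```

```text
(no output)
```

View pics/side0z.png

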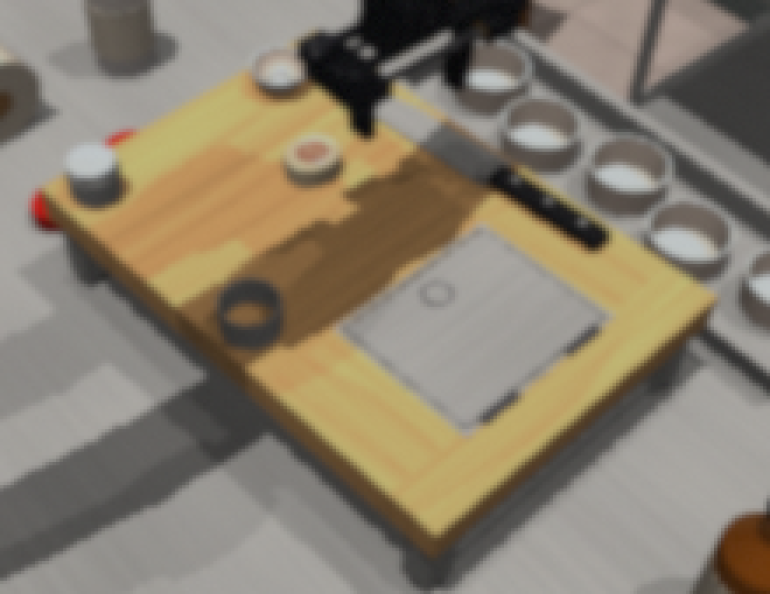

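View pics/scene0z.png

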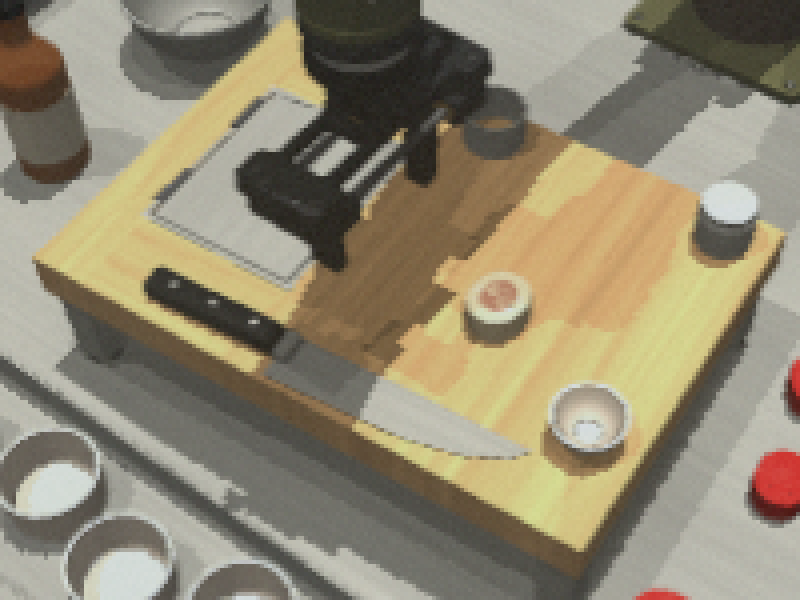

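```bash
cat > fit.py <<'E'
from h import *
from scipy.optimize import least_squares
S=lambda u,v:((u+.5)/3.5-.5+165,(v+.5)/3.3-.5+120)
C=lambda u,v:((u+.5)/4-.5+135,(v+.5)/4-.5+120)
obs=[('side',S(485,227),(.085,-.06)),('side',S(340,325),(-.085,-.06)),('side',S(470,433),(-.085,-.2)),('side',S(610,318),(.085,-.2)),
('side',S(715,297),(.17,-.25)),('side',S(437,535),(-.17,-.25)),('side',S(45,190),(-.17,.25)),
('scene',C(35,260),(.17,-.25)),('scene',C(582,552),(.17,.25)),('scene',C(782,235),(-.17,.25)),('scene',C(290,20),(-.17,-.25)),
('scene',C(150,215),(.085,-.2)),('scene',C(290,287),(.085,-.06)),
('wrist',(198.1,286.7),(0,-.087)),('side',S(437,292),(0,-.087)),('scene',(215.5,168.5),(0,-.087))]
pc={c:camera_params(c) for c in('scene','side','wrist')}
def W(v,l): c,s=np.cos(v[3]),np.sin(v[3]);return [v[0]+c*l[0]-s*l[1],v[1]+s*l[0]+c*l[1],v[2]]
f=lambda v:np.concatenate([project(c,W(v,l),pc[c])[0]-p for c,p,l in obs])
r=least_squares(f,[.56,-.03,.13,.05],loss='soft_l1');v=r.x
print(np.round(v,4));print(np.round(r.fun.reshape(-1,2) if 0 else f(v).reshape(-1,2),1).tolist())
for n,l in dict(press=(0,-.087),hinge=(0,-.199),mouth=(0,-.13),edge=(0,-.06)).items():print(n,np.round(W(v,l),4))
c,s=np.cos(v[3]),np.sin(v[3])
def toB(x): d=np.array(x[:2])-v[:2];return np.round([c*d[0]+s*d[1],-s*d[0]+c*d[1]],4)
b=tri([ray('scene',C(498,293)),ray('side',S(313,156)),ray('wrist',(195,107))]);print('bone top?',b,toB(b[0]))
for n,z,cc,p in [('bonetop',.156,'wrist',(195,107)),('bonetop',.156,'scene',C(498,293)),('bonetop',.156,'side',S(313,153)),('cutter',.13,'wrist',(56.5,226.6))]:
  x=atz(cc,p,z);print(n,cc,np.round(x,4),toB(x))
E
python3 fit.py
```

```text
[ 0.5576 -0.026   0.1302  0.0687]
[[-0.3, 0.3], [1.1, 1.2], [-0.5, -0.9], [-0.4, -0.6], [1.6, -0.1], [0.4, 0.3], [-0.9, -0.7], [-0.7, -0.4], [-0.2, 0.7], [1.5, -0.2], [-0.6, -0.4], [-0.1, 0.0], [-0.5, -0.4], [-0.6, -0.5], [0.6, 0.6], [0.0, 2.0]]
press [ 0.5635 -0.1128  0.1302]
hinge [ 0.5712 -0.2246  0.1302]
mouth [ 0.5665 -0.1557  0.1302]
edge [ 0.5617 -0.0859  0.1302]
bone top? (array([0.57580684, 0.07188528, 0.15470519]), [0.0035096136565191094, 0.002077258668014727, 0.0043440940111292925]) [0.0249 0.0964]
bonetop wrist [0.5787 0.0755 0.156 ] [0.028  0.0998]
bonetop scene [0.5739 0.069  0.156 ] [0.0229 0.0937]
bonetop side [0.5756 0.0719 0.156 ] [0.0247 0.0965]
cutter wrist [ 0.4247 -0.0414  0.13  ] [-0.1336 -0.0063]
```

The fit puts the block at (0.5576, −0.026) with yaw 0.069 and its top at z 0.130. The bone is at block (25, 96) mm. I'll move above the press mark with the fingers shut.

Request:
apply_moves:
  delta_pos:
    - [1.5, -1.2, 2.3]
    - [3, -2.4, 4.5]
    - [4.5, -3.6, 6.8]
    - [6, -4.9, 9]
    - [7.5, -6.1, 11.3]
    - [8.6, -6.1, 11.3]
    - [8.6, -6.1, 11.3]
    - [8.6, -6.1, 11.3]
  yaw: [-0.07, -0.07, -0.07, -0.07, -0.07, -0.07, -0.07, -0.07]
  gripper: [0, 0, 0, 0, 0, 0, 0, 0]
  force: 20

```text
clock: 2.17
tool_pos: [0.5645, -0.112, 0.1666]
eef_rot: [0.482, 0.518, -0.482, 0.517]
contact_force: [0.0, 0.4, 1.2]
opening: 0.416
```

```bash
python3 - <<'E'
from h import *
import cv2
for c in('side','scene'):
  im=snapshot(c);a=im[120:300,165:385] if c=='side' else im[100:250,135:335];cv2.imwrite(f'pics/{c}1.png',cv2.resize(a,None,fx=3.3,fy=3.3,interpolation=3)[:,:,::-1])
s=get_state();print(s['tool_pos'],s['contact_force'],s['opening'],s['clock'])
for c in('side','scene'):print([(q['pixel'],q['score']) for q in spot_point('lid_press',c)], project(c,[.5635,-.1128,.13]))
E
```

```text
[ 0.56545988 -0.11126107  0.16754061] [ 0.1617221   1.20886027 -0.61156812] 0.3314560039389082 2.2667
[([292.5, 208.2], 0.77)] [[290.03887059 208.82467303]]
[([215.1, 168.2], 0.93), ([206.4, 167.3], 0.42)] [[215.53258918 170.53991122]]
```

View pics/side1.png

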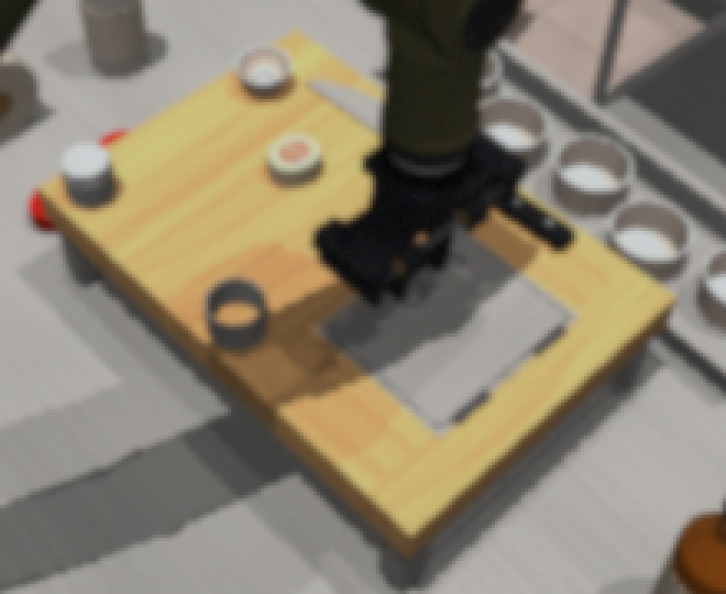

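The closing fingers are above the mark, near (420,290) in the side crop. Now I'll shut them and press.

Request:
apply_moves:
  delta_pos:
    - [0, 0, 0]
    - [0, 0, 0]
    - [0, 0, 0]
    - [1, 0, 0]
    - [1.8, 0, 0]
    - [2.4, 0, 0]
    - [2.8, 0, 0]
    - [3.1, 0, 0]
    - [3.1, 0, 0]
    - [3.1, 0, 0]
  yaw: [0, 0, 0, 0, 0, 0, 0, 0, 0, 0]
  gripper: [0, 0, 0, 0, 0, 0, 0, 0, 0, 0]

```text
clock: 3.2
tool_pos: [0.5651, -0.1117, 0.1379]
eef_rot: [0.482, 0.517, -0.481, 0.518]
contact_force: [-4.6, -0.8, 16.4]
opening: 0.007
```

16 N and 6 mm below flush, so it's against the stop. Now I'll release and clear to the bone side.

Request:
apply_moves:
  delta_pos:
    - [-1, 0, 0]
    - [-2, 0, -1]
    - [-3, 0, -3]
    - [-4, 0, -6]
    - [-5, 0, -9]
    - [-5, 0, -12]
    - [-5, 0, -12]
    - [-5, 0, -12]
  yaw: [0, 0, 0, 0, 0, 0, 0, 0]
  gripper: [0, 0, 0, 0, 0, 0, 0, 0]

```text
clock: 3.87
tool_pos: [0.556, 0.0114, 0.1881]
eef_rot: [0.481, 0.519, -0.48, 0.519]
contact_force: [-0.6, -0.6, 0.1]
opening: 0.006
```

```bash
python3 - <<'E'
from h import *
for c in('side','scene','wrist'):
  im=snapshot(c);a=im[100:280,165:385] if c=='side' else im[80:250,115:335]
  if c=='wrist':a=im[::1]
  k=1.5 if c=='wrist' else 3.3
  cv2.imwrite(f'pics/{c}2.png',cv2.resize(a,None,fx=k,fy=k,interpolation=3)[:,:,::-1])
s=get_state();print(s['tool_pos'],s['contact_force'],s['opening'],s['clock'])
for c in('side','scene','wrist'):
  for t in('lid_press','bone'):print(c,t,[(np.round(q['pixel']),round(q['score'],2), np.round(atz(c,q['pixel'],.13),4)) for q in spot_point(t,c)])
E
```

```text
[0.55610824 0.00680632 0.18763244] [-0.83311278 -0.52447868  0.10775569] 0.0052163824755658925 4.0167
side lid_press [(array([302., 196.]), 0.61, array([ 0.6237, -0.0985,  0.13  ]))]
side bone [(array([196., 168.]), 0.54, array([0.4386, 0.2033, 0.13  ])), (array([179., 186.]), 0.51, array([0.357 , 0.1731, 0.13  ])), (array([254., 172.]), 0.38, array([0.5733, 0.069 , 0.13  ]))]
scene lid_press [(array([204., 147.]), 0.9, array([ 0.5026, -0.217 ,  0.13  ]))]
scene bone [(array([329., 246.]), 0.71, array([0.5989, 0.3243, 0.13  ])), (array([301., 279.]), 0.69, array([0.7278, 0.3132, 0.13  ])), (array([256., 199.]), 0.57, array([0.5816, 0.0645, 0.13  ])), (array([333., 218.]), 0.44, array([0.5074, 0.2884, 0.13  ]))]
wrist lid_press []
wrist bone [(array([292., 125.]), 0.88, array([0.5771, 0.074 , 0.13  ]))]
```

View pics/side2.png

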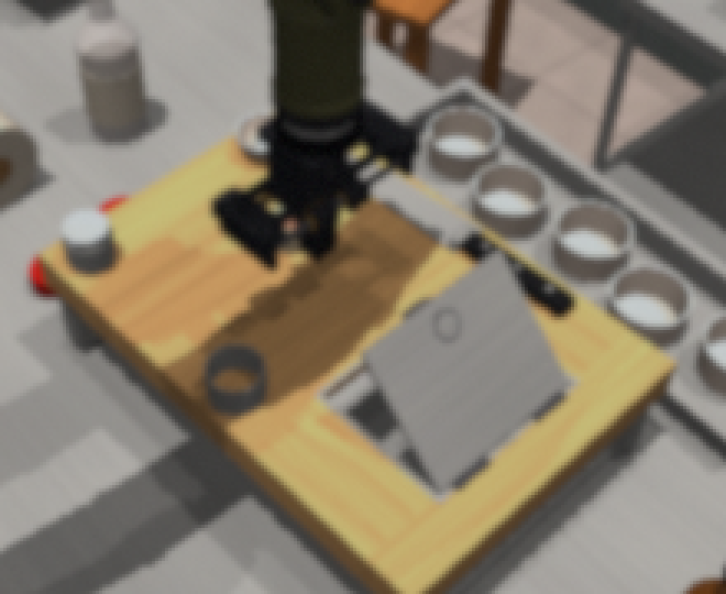

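View pics/wrist2.png

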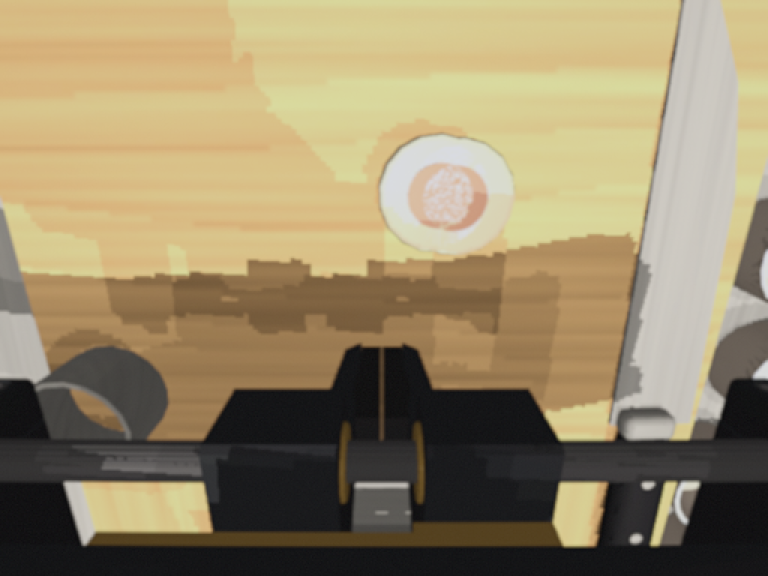

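```bash
cat > tb.py <<'E'
from h import *
B=np.array([.5576,-.026,.0687])
def toB(x): c,s=np.cos(B[2]),np.sin(B[2]);d=np.array(x[:2])-B[:2];return np.round([c*d[0]+s*d[1],-s*d[0]+c*d[1]],4)
E
python3 - <<'E'
from tb import *
s=get_state();print('tool',toB(s['tool_pos']),s['tool_pos'][2])
Rm=R.from_quat(s['eef_rot']).as_matrix();print(Rm.round(3))
m=silhouettes('bone','wrist')[0];ys,xs=np.nonzero(m['mask']);print(m['score'],m['bbox'],xs.mean(),ys.mean())
for p in[(297,128)]:
  x=atz('wrist',p,.156);print('bone',x,toB(x))
c=cv2.findContours(m['mask'].astype('uint8'),0,1)[0][0];print(cv2.fitEllipse(c))
for p in[(254,128),(342,128),(297,88),(297,168)]: x=atz('wrist',p,.15);print(toB(x))
o=spot_point('oil_bottle','side');print([(q['pixel'],q['score'],atz('side',q['pixel'],0)) for q in o[:1]])
E
```

```text
tool [0.001  0.0333] 0.18774683445663004
[[ 0.002  0.998  0.07 ]
 [-0.     0.07  -0.998]
 [-1.     0.002  0.   ]]
0.79 [253.1, 87.9, 89.6, 85.1] 297.22298692360636 128.6271507226428
bone [0.57692549 0.07479812 0.156     ] [0.0262 0.0992]
((297.2272033691406, 128.64723205566406), (80.41020202636719, 90.11394500732422), 96.1742172241211)
[0.0013 0.0986]
[0.0542 0.0987]
[0.026  0.1212]
[0.0284 0.074 ]
[([371.9, 308.0], 0.83, array([ 0.57935485, -0.44361597,  0.        ]))]
```

The lid stands open and the bone is at block (26, 98). I'll go up and over to its far side, with the fingers opened to about a third so the two tips cradle it.

Request:
apply_moves:
  delta_pos:
    - [-2, 0.5, 0]
    - [-3, 1.2, -3]
    - [-3, 2.5, -6]
    - [-3, 2.5, -9]
    - [-2, 2.5, -12]
    - [0, 2.5, -12.2]
    - [2, 2.5, -12.2]
    - [3.4, 2.5, -12.2]
    - [3.7, 2.5, -12.2]
    - [3.7, 2.5, -12.2]
  yaw: [0, 0, 0, 0, 0, 0, 0, 0, 0, 0]
  gripper: [33, 33, 33, 33, 33, 33, 33, 33, 33, 33]

```text
clock: 5.25
tool_pos: [0.5721, 0.1308, 0.1499]
eef_rot: [0.482, 0.517, -0.482, 0.518]
contact_force: [0.1, 0.1, -0.0]
opening: 0.333
```

```bash
python3 - <<'E'
from tb import *
im=snapshot('side');a=im[100:280,165:385];cv2.imwrite(f'pics/side3.png',cv2.resize(a,None,fx=3.3,fy=3.3,interpolation=3)[:,:,::-1])
im=snapshot('scene');a=im[80:250,115:335];cv2.imwrite(f'pics/scene3.png',cv2.resize(a,None,fx=3.3,fy=3.3,interpolation=3)[:,:,::-1])
s=get_state();print('tool',toB(s['tool_pos']),s['tool_pos'],s['opening'],s['contact_force'],s['clock'])
E
```

```text
tool [0.0264 0.1556] [0.57324518 0.13104345 0.15149111] 0.33298745673158564 [ 0.1672168  -0.0665091  -0.02243188] 5.35
```

View pics/scene3.png

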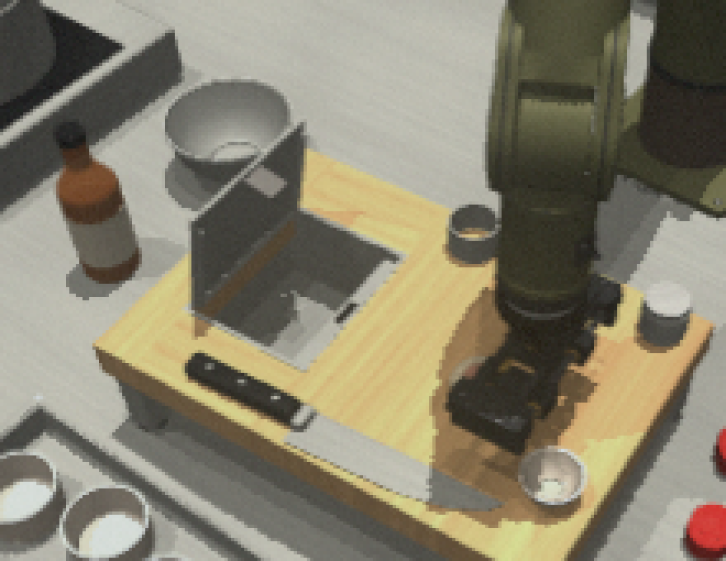

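View pics/side3.png

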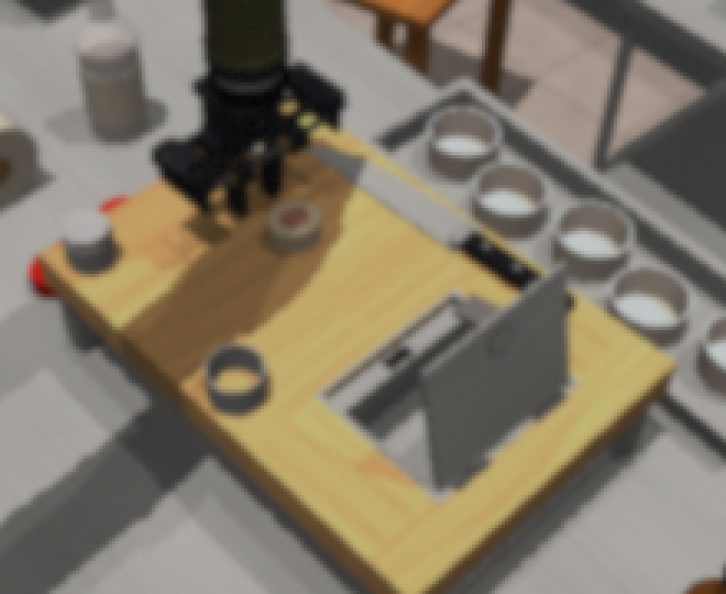

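The lid is fully open, and the fingers are behind the bone at (240,200) in the side crop. Now I'll push along block −y.

Request:
apply_moves:
  delta_pos:
    - [0.2, 0, 1]
    - [0.3, 0, 2]
    - [0.3, 0, 3]
    - [0.3, 0, 4]
    - [0.3, 0, 5]
    - [0.3, 0, 6]
    - [0.3, 0, 7]
    - [0.3, 0, 8]
    - [0.3, 0, 9]
    - [0.3, 0, 10]
  yaw: [0, 0, 0, 0, 0, 0, 0, 0, 0, 0]
  gripper: [33, 33, 33, 33, 33, 33, 33, 33, 33, 33]

```text
clock: 6.18
tool_pos: [0.5804, 0.0305, 0.1486]
eef_rot: [0.483, 0.517, -0.481, 0.518]
contact_force: [-0.4, 2.1, 1.6]
opening: 0.334
```

```bash
python3 - <<'E'
from tb import *
im=snapshot('side');a=im[100:280,165:385];cv2.imwrite(f'pics/side4.png',cv2.resize(a,None,fx=3.3,fy=3.3,interpolation=3)[:,:,::-1])
s=get_state();print('tool',toB(s['tool_pos']),s['tool_pos'],s['opening'],s['contact_force'],s['clock'])
E
```

```text
tool [0.0265 0.0515] [0.58047402 0.02718613 0.1484443 ] 0.3321431532179777 [ 0.74575178 -1.4300809   0.19996683] 6.2333
```

View pics/side4.png

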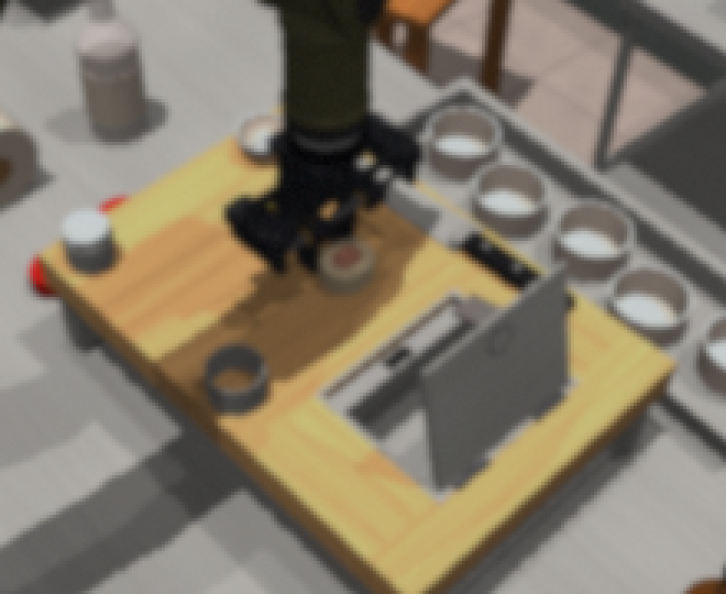

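The bone is moving ahead of the fingers, still centred, at (348,262). I'll keep pushing.

Request:
apply_moves:
  delta_pos:
    - [0, 0, 0.7]
    - [0, 0, 1.5]
    - [0, 0, 2.3]
    - [0, 0, 3.1]
    - [0, 0, 3.9]
    - [0, 0, 4.7]
    - [0, 0, 5.5]
    - [0, 0, 6.3]
    - [0, 0, 7.1]
    - [0, 0, 7.9]
  yaw: [0, 0, 0, 0, 0, 0, 0, 0, 0, 0]
  gripper: [33, 33, 33, 33, 33, 33, 33, 33, 33, 33]

```text
clock: 7.07
tool_pos: [0.5858, -0.0525, 0.1486]
eef_rot: [0.483, 0.515, -0.483, 0.518]
contact_force: [0.5, 0.0, 0.7]
opening: 0.331
```

```bash
python3 - <<'E'
from tb import *
im=snapshot('side');a=im[100:280,165:385];cv2.imwrite(f'pics/side5.png',cv2.resize(a,None,fx=3.3,fy=3.3,interpolation=3)[:,:,::-1])
s=get_state();print('tool',toB(s['tool_pos']),s['tool_pos'],s['opening'],s['contact_force'],s['clock'])
E
```

```text
tool [ 0.0263 -0.0308] [ 0.58590303 -0.05489173  0.14865647] 0.3318972637327445 [ 1.1004202  -1.4104915   0.33106103] 7.1167
```

View pics/side5.png

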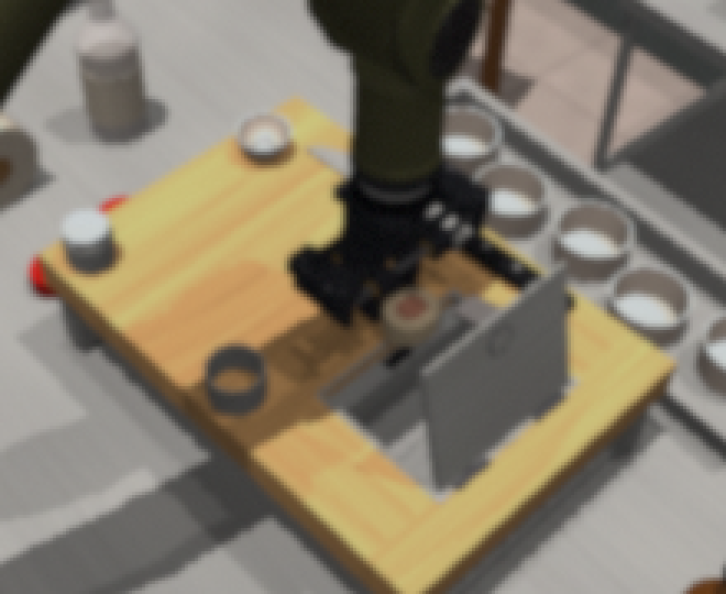

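Request:
apply_moves:
  delta_pos:
    - [0, 0, 0.7]
    - [0.1, 0, 1.4]
    - [0.1, 0, 2.1]
    - [0.1, 0, 2.8]
    - [0.1, 0, 3.5]
    - [0.1, 0, 4.2]
    - [0.1, 0, 4.6]
    - [0.1, 0, 4.6]
    - [0.1, 0, 4.6]
  yaw: [0, 0, 0, 0, 0, 0, 0, 0, 0]
  gripper: [33, 33, 33, 33, 33, 33, 33, 33, 33]

```text
clock: 7.87
tool_pos: [0.5889, -0.101, 0.1478]
eef_rot: [0.483, 0.514, -0.484, 0.518]
contact_force: [0.4, 0.7, 0.1]
opening: 0.333
```

```bash
python3 - <<'E'
from tb import *
for c in('side','scene'):
  im=snapshot(c);a=im[100:280,165:385] if c=='side' else im[80:250,115:335];cv2.imwrite(f'pics/{c}6.png',cv2.resize(a,None,fx=3.3,fy=3.3,interpolation=3)[:,:,::-1])
s=get_state();print('tool',toB(s['tool_pos']),s['tool_pos'],s['opening'],s['contact_force'],s['clock'])
E
```

```text
tool [ 0.0261 -0.0761] [ 0.58890866 -0.10017359  0.14786608] 0.3248877343907992 [ 0.16422341 -0.2328494  -0.33129218] 7.9667
```

View pics/side6.png

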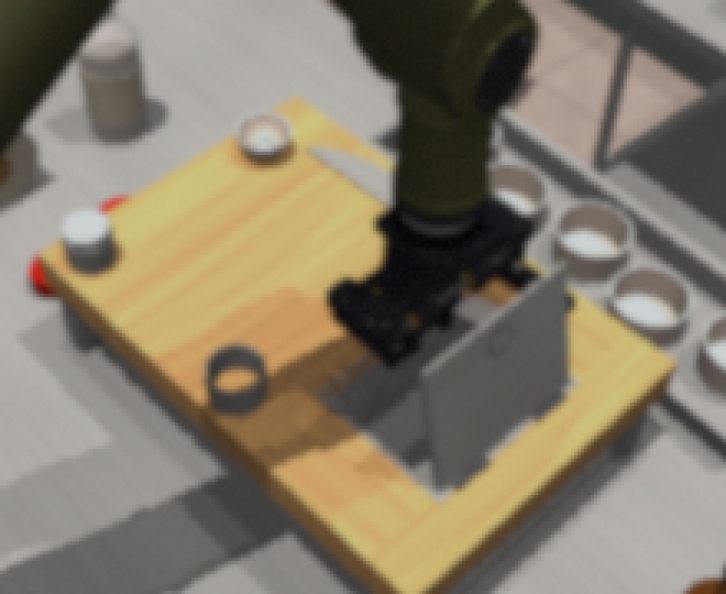

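View pics/scene6.png

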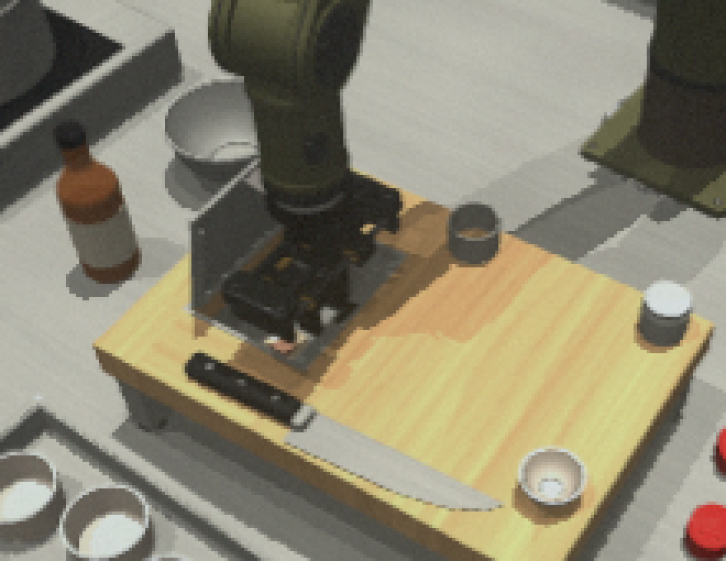

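Something bone-coloured shows at (285,342) in the scene crop, inside the chute. I'll lift away to see whether it dropped, closing the fingers on the way.

Request:
apply_moves:
  delta_pos:
    - [-0.5, 0, -2]
    - [-2, 0, -4]
    - [-4.5, 0, -7]
    - [-8, 0, -10]
    - [-12, 0, -13]
    - [-15.5, -1, -13]
    - [-17, -2.6, -13]
    - [-17, -2.6, -13]
  yaw: [0, 0, 0, 0, 0, 0, 0, 0]
  gripper: [33, 33, 20, 0, 0, 0, 0, 0]

```text
clock: 8.63
tool_pos: [0.5538, 0.0308, 0.3222]
eef_rot: [0.484, 0.514, -0.481, 0.52]
contact_force: [-0.1, 0.1, -0.3]
opening: 0.003
```

```bash
python3 - <<'E'
from tb import *
for c in('side','scene','wrist'):
  im=snapshot(c);a=im[100:280,165:385] if c=='side' else im[80:250,115:335]
  if c=='wrist':a=im
  k=1.5 if c=='wrist' else 3.3
  cv2.imwrite(f'pics/{c}7.png',cv2.resize(a,None,fx=k,fy=k,interpolation=3)[:,:,::-1])
s=get_state();print('tool',toB(s['tool_pos']),s['tool_pos'],s['opening'],s['contact_force'],s['clock'])
for c in('side','scene','wrist'): print(c,[(np.round(q['pixel']),round(q['score'],2), np.round(atz(c,q['pixel'],.03),3),toB(atz(c,q['pixel'],.03))) for q in spot_point('bone',c)])
rs=[ray(c,spot_point('lid_press',c)[0]['pixel']) for c in('side','scene')];x,e=tri(rs);print('press',x,e,toB(x))
E
```

```text
tool [-0.0002  0.0545] [0.55365611 0.02835069 0.31670759] 0.002807435067418345 [-0.34398941  0.18548641 -0.22123186] 8.7833
side [(array([182., 187.]), 0.61, array([0.393, 0.247, 0.03 ]), array([-0.1453,  0.2835])), (array([198., 169.]), 0.39, array([0.486, 0.285, 0.03 ]), array([-0.0501,  0.3153]))]
scene [(array([301., 278.]), 0.81, array([0.678, 0.295, 0.03 ]), array([0.1426, 0.3122])), (array([328., 244.]), 0.72, array([0.531, 0.306, 0.03 ]), array([-0.0035,  0.3328])), (array([204., 184.]), 0.67, array([ 0.573, -0.168,  0.03 ]), array([ 0.0054, -0.1427])), (array([197., 186.]), 0.49, array([ 0.594, -0.183,  0.03 ]), array([ 0.0253, -0.159 ])), (array([334., 220.]), 0.45, array([0.442, 0.277, 0.03 ]), array([-0.0947,  0.3099]))]
wrist []
press [ 0.56693986 -0.2061555   0.24364401] [0.0026360707893530316, 0.0026360707893530646] [-0.003  -0.1804]
```

View pics/scene7.png

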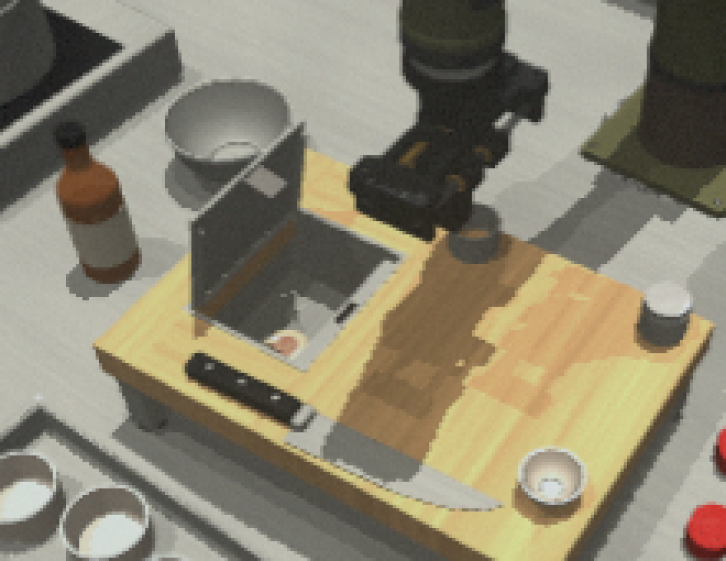

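View pics/wrist7.png

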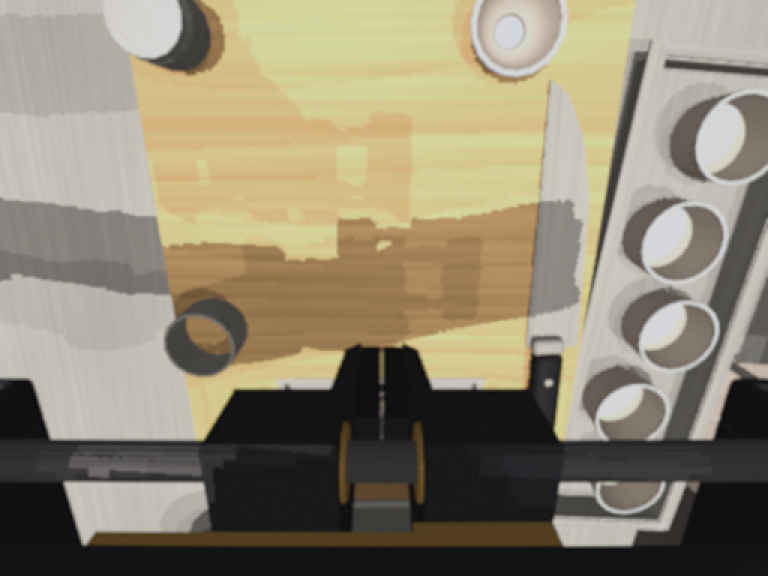

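The bone lies in the pan, at scene crop (285,343). The lid is still open, with its mark at block y −180 and z 244 mm. I'll go over the lid to its hinge side.

Request:
apply_moves:
  delta_pos:
    - [-1, 0, 2]
    - [-1.5, 0, 5.5]
    - [-1.5, 0, 9]
    - [-1.5, 0, 12.5]
    - [-1.5, 0, 16]
    - [-1.5, 0, 19.5]
    - [-1.5, 0, 23]
    - [-1.5, 0, 26.5]
    - [-1.5, 0, 29.5]
    - [-1.5, 0, 29.5]
  yaw: [0, 0, 0, 0, 0, 0, 0, 0, 0, 0]
  gripper: [0, 0, 0, 0, 0, 0, 0, 0, 0, 0]

```text
clock: 9.87
tool_pos: [0.5711, -0.2755, 0.3305]
eef_rot: [0.483, 0.511, -0.489, 0.515]
contact_force: [0.9, -1.3, 0.8]
opening: 0.006
```

```bash
python3 - <<'E'
from tb import *
for c in('side','scene'):
  im=snapshot(c);a=im[60:280,165:405] if c=='side' else im[60:230,115:335]
  cv2.imwrite(f'pics/{c}8.png',cv2.resize(a,None,fx=2.7,fy=2.7,interpolation=3)[:,:,::-1])
s=get_state();print('tool',toB(s['tool_pos']),s['tool_pos'],s['eef_rot'],s['opening'],s['contact_force'],s['clock'])
E
```

```text
tool [-0.0019 -0.2423] [ 0.57236441 -0.2678607   0.3307638 ] [ 0.48323621  0.51464781 -0.48542688  0.5157336 ] 0.005301802664550148 [-0.0170732   0.12335925  0.58622089] 9.9667
```

View pics/side8.png

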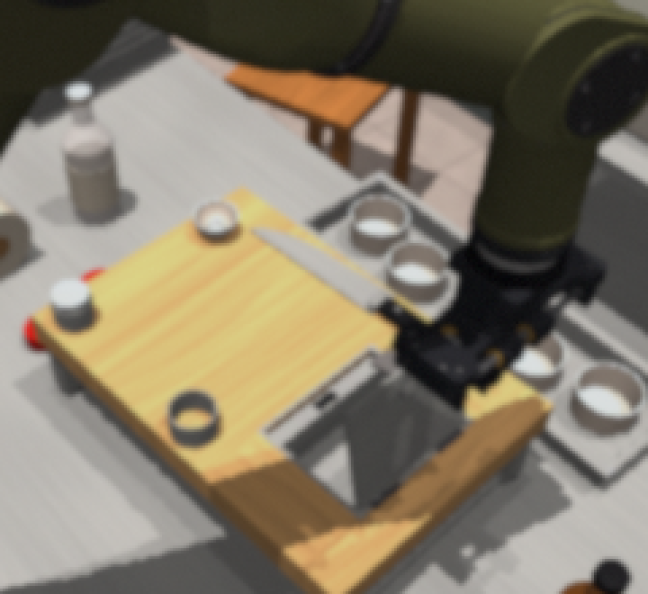

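View pics/scene8.png

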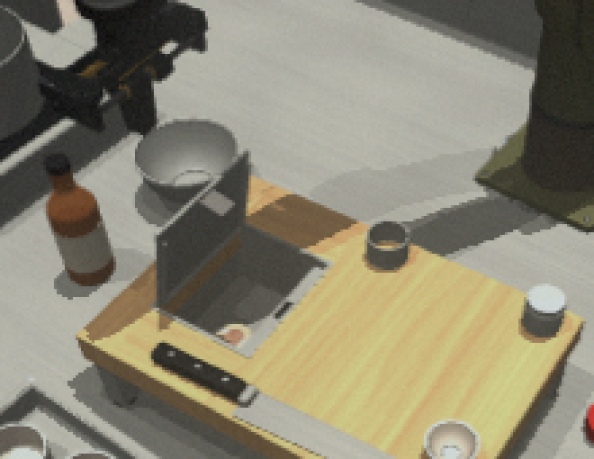

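The tool is on the hinge side, clear of the lid and the oil bottle. The bone is visible in the pan at (235,335). I'll lower behind the lid and approach.

Request:
apply_moves:
  delta_pos:
    - [3, 0.2, 0]
    - [6, 0.2, 0]
    - [8.2, 0.2, 0]
    - [8.2, 0.2, 1.5]
    - [8.3, 0.2, 3]
    - [8.4, 0.2, 4.5]
    - [8.5, 0.2, 5.9]
    - [8.5, 0.2, 5.9]
  yaw: [0, 0, 0, 0, 0, 0, 0, 0]
  gripper: [0, 0, 0, 0, 0, 0, 0, 0]

```text
clock: 10.63
tool_pos: [0.5778, -0.3327, 0.2473]
eef_rot: [0.484, 0.512, -0.488, 0.516]
contact_force: [0.0, 0.0, -0.7]
opening: 0.01
```

```bash
python3 - <<'E'
from tb import *
s=get_state();print('tool',toB(s['tool_pos']),s['tool_pos'],s['contact_force'],s['clock'])
E
```

```text
tool [-0.0009 -0.3073] [ 0.57777229 -0.33265604  0.24731856] [ 0.03358678  0.02993361 -0.7306819 ] 10.6333
```

I got the sign wrong there: tool +z is block −y, so the tool moved 6.5 cm away from the lid. It touched nothing (force under 1 N), and the bottle is still clear. I'll approach the right way now.

Request:
apply_moves:
  delta_pos:
    - [0, 0, -3.5]
    - [0, 0, -7]
    - [0, 0, -10]
    - [0, 0, -12.2]
    - [0.4, 0, -13.7]
    - [1.2, 0, -15.7]
    - [1.8, 0, -16.7]
    - [2.4, 0, -17.6]
    - [2.4, 0, -17.6]
  yaw: [0, 0, 0, 0, 0, 0, 0, 0, 0]
  gripper: [0, 0, 0, 0, 0, 0, 0, 0, 0]

```text
clock: 11.38
tool_pos: [0.568, -0.1552, 0.2213]
eef_rot: [0.484, 0.513, -0.487, 0.516]
contact_force: [0.1, -1.3, 1.2]
opening: 0.003
```

```bash
python3 - <<'E'
from tb import *
for c in('side','scene'):
  im=snapshot(c);a=im[60:280,165:405] if c=='side' else im[60:230,115:335]
  cv2.imwrite(f'pics/{c}9.png',cv2.resize(a,None,fx=2.7,fy=2.7,interpolation=3)[:,:,::-1])
s=get_state();print('tool',toB(s['tool_pos']),s['tool_pos'],s['contact_force'],s['clock'])
E
```

```text
tool [ 0.0017 -0.1315] [ 0.56829794 -0.15703092  0.22211081] [-0.28843183 -0.99578778  2.30814747] 11.4833
```

View pics/side9.png

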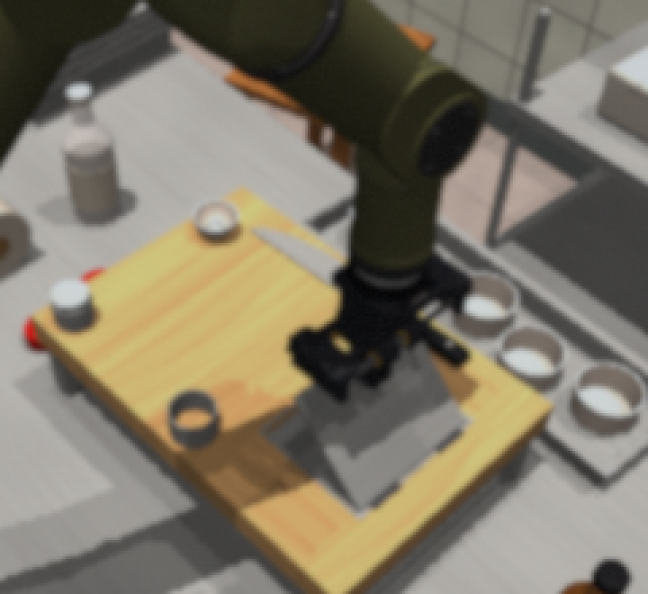

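View pics/scene9.png

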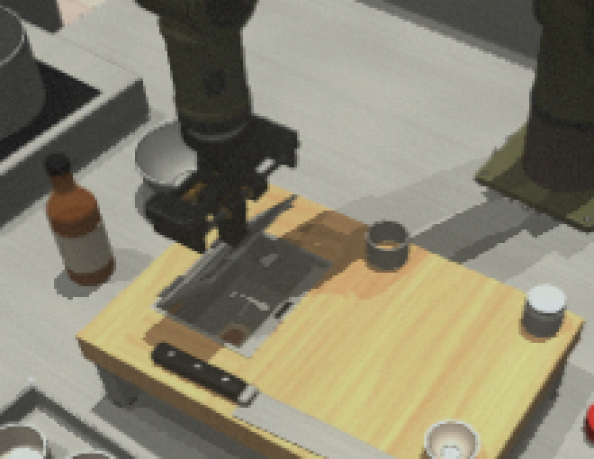

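The fingertips are riding the lid down with 2 to 3 N. I'll continue the arc and press to the stop.

Request:
apply_moves:
  delta_pos:
    - [0.7, -0.2, -0.8]
    - [1.5, -0.2, -1.5]
    - [3.4, -0.2, -2.8]
    - [5.5, -0.2, -3.7]
    - [7.2, -0.2, -4.1]
    - [8, -0.2, -4.3]
    - [8.4, -0.2, -4.4]
    - [8.6, -0.2, -4.4]
    - [8.6, -0.2, -4.4]
    - [8.6, -0.2, -4.4]
  yaw: [0, 0, 0, 0, 0, 0, 0, 0, 0, 0]
  gripper: [0, 0, 0, 0, 0, 0, 0, 0, 0, 0]

```text
clock: 12.32
tool_pos: [0.5635, -0.1144, 0.1378]
eef_rot: [0.484, 0.511, -0.488, 0.516]
contact_force: [-4.6, -1.9, 18.5]
opening: 0.005
```

```bash
python3 - <<'E'
from tb import *
s=get_state();print('tool',toB(s['tool_pos']),s['tool_pos'],s['contact_force'],s['clock'])
E
```

```text
tool [-0.0002 -0.0886] [ 0.56345391 -0.11436135  0.13776411] [-4.61564932 -1.89804681 18.514769  ] 12.3167
```

It's at the stop again: same depth as before, 18 N. I'll release it straight up, once.

Request:
apply_moves:
  delta_pos:
    - [-0.4, 0, 0]
    - [-1, 0, 0]
    - [-2, 0, 0]
    - [-4, 0, 0]
    - [-7, 0, 0]
    - [-10, 0, -2]
    - [-12, 0, -5]
    - [-14, 0, -8]
    - [-14, 0, -11]
    - [-14, 0, -11]
  yaw: [0, 0, 0, 0, 0, 0, 0, 0, 0, 0]
  gripper: [0, 0, 0, 0, 0, 0, 0, 0, 0, 0]

```text
clock: 13.15
tool_pos: [0.5572, 0.0057, 0.2787]
eef_rot: [0.484, 0.515, -0.483, 0.518]
contact_force: [0.9, 1.6, -0.6]
opening: 0.005
```

```bash
python3 - <<'E'
from tb import *
for c in('side','scene'):
  im=snapshot(c);a=im[60:280,165:405] if c=='side' else im[60:230,115:335]
  cv2.imwrite(f'pics/{c}10.png',cv2.resize(a,None,fx=2.7,fy=2.7,interpolation=3)[:,:,::-1])
s=get_state();print('tool',toB(s['tool_pos']),s['tool_pos'],s['contact_force'],s['clock'])
rs=[]
for c in('side','scene'):
  r=spot_point('lid_press',c);print(c,[(q['pixel'],q['score']) for q in r[:2]]);rs+= [ray(c,r[0]['pixel'])] if r else []
if len(rs)==2: x,e=tri(rs);print(x,e,toB(x))
E
```

```text
tool [0.0009 0.0247] [ 0.55677146 -0.00133144  0.27719602] [ 0.16586122 -0.34426772  0.18785951] 13.25
side [([288.8, 208.2], 0.88)]
scene [([213.2, 168.1], 0.65)]
[ 0.56135286 -0.11679254  0.13812175] [0.005198411621437999, 0.005198411621437922] [-0.0025 -0.0908]
```

View pics/side10.png

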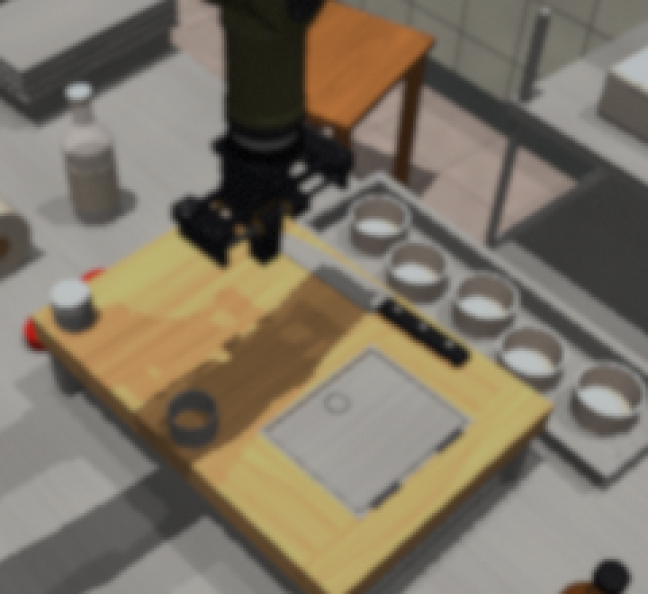

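View pics/scene10.png

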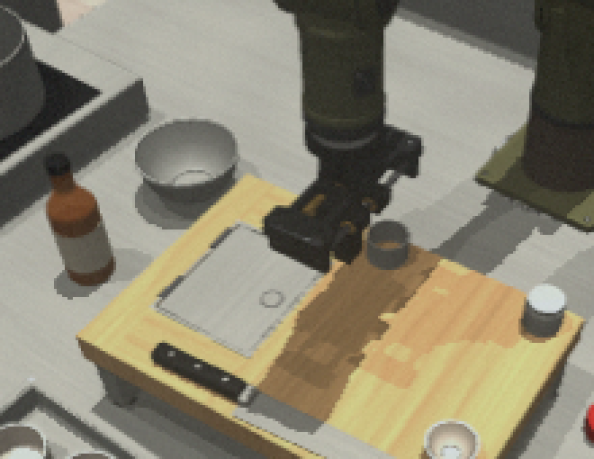

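The lid is flush and shut in both views, with the mark at (337,403) in the side crop and (271,297) in the scene crop. The arm is clear, the bystanders look unmoved, and the bone was last seen in the pan. I'll wait a few rows to settle, then hand in.

Request:
apply_moves:
  delta_pos:
    - [0, 0, 0]
    - [0, 0, 0]
    - [0, 0, 0]
    - [0, 0, 0]
    - [0, 0, 0]
    - [0, 0, 0]
  yaw: [0, 0, 0, 0, 0, 0]
  gripper: [0, 0, 0, 0, 0, 0]

```text
clock: 13.85
tool_pos: [0.5568, -0.0045, 0.2765]
eef_rot: [0.484, 0.511, -0.489, 0.515]
contact_force: [0.3, 0.3, -0.9]
opening: 0.003
```

```bash
python3 - <<'E'
from tb import *
r0=cv2.imread('pics/side10.png');im=snapshot('side')[60:280,165:405];b=cv2.resize(im,None,fx=2.7,fy=2.7,interpolation=3)[:,:,::-1]
print('lid area diff',np.abs(b.astype(int)-r0)[350:510,265:465].mean(), get_state()['contact_force'])
print(finish_job())
E
```

```text
lid area diff 1.4598854166666666 [-0.48731458 -0.37486421 -0.23432714]
the job is handed in; nothing more can be done
None
```

The job is done and handed in at about 13.9 s of the 61 s allowed. I pressed the lid open with the fingers shut (16 N at the stop) and pushed the bone into the chute with two slightly opened fingertips. Then I reached over the open lid and pressed it down to its stop (18 N), and it latched.

**Last checks:**
- **Lid:** both fixed cameras show it flush, and the side view did not change over about 0.7 s after release. The two-view height of the press mark came out 8 mm above the wood, with about 5 mm between the rays. I put that down to measuring noise, because the pictures show the lid flush.
- **Bone:** before I closed the lid, it was visible lying in the pan. I could not check it again once the lid was shut. Its position came from one view only, because the lid blocked the other, and I did not measure its height.
- **Arm and bystanders:** the arm was clear, with under 1 N on the tool. The bystanders in view looked unmoved; I judged this by eye and did not measure it.

**One mistake:** behind the lid I made one move with the wrong sign, which took the tool about 6.5 cm towards the oil bottle. It touched nothing, and I corrected it on the next move.

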